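# Show which spare knob goes on which shaft

## Task

One control knob is missing from the grey test box; show an apprentice the repair by pointing only, with the fingertips, touching and moving nothing. First point from just above (a couple of centimetres) at the spare on the mat that matches the two knobs still on the box, the widest and flattest of the three spares, and stay there two seconds; then point in the same way for two seconds at the bare shaft on the box where it belongs. Travel with the hand raised so that you never seem to point at any other knob, and finish with the hand drawn back at least 15 cm from both.

Things in the scene. Friction and masses are not known exactly. Their poses are not given: they have to be found in the camera images.
- wide_knob_top (a point): The spare knob to point at first: round, black, the widest and flattest of the three loose spares on the mat: a 42 mm skirt, 17 mm high, standing on the mat (top about 21 mm above the table). Site at the centre of its top face, z up.
- domed_knob_top (a point): Another loose spare on the mat, not to be pointed at: round, black, 36 mm across the foot, 21 mm high. Site at the centre of its top face, z up.
- fluted_knob_top (a point): Another loose spare on the mat, not to be pointed at: slim fluted knob, 26 mm across, 21 mm high. Site at the centre of its top face, z up.
- shaft_tip (a point): The bare shaft to point at second: an upright metal pin, 6 mm in diameter, that stands 20 mm out of the top panel of the test box through a 15 mm nut, in one of the box's three control positions (which are 75 mm apart in a row). Site at the centre of its tip, about 84 mm above the table, z up.
- fitted_knob_a_top (a point): A knob fitted on the test box, the same kind as the wide spare (42 mm across, 17 mm high, top about 81 mm above the table), not to be pointed at. Site at the centre of its top face, z up.
- fitted_knob_b_top (a point): The other knob fitted on the test box, the same kind, not to be pointed at. Site at the centre of its top face, z up.
- test_box: Grey sheet-metal box with a darker grey top panel, 130 (x) x 240 (y) x 64 mm, fixed; origin at the centre of its underside. Three controls in a row along its y, 12 mm to -x of its centre; four binding posts 14 mm high behind them. The mat and the box may stand either way round, left and right.
- mat: Grey bench mat 130 (x) x 280 (y) x 4 mm, fixed; the spares lie in a row along its y about 85 mm apart, in any order. Origin at the centre of its underside. Loose clutter up to 61 mm high stands beyond the left one of mat and box and along the front edge of the table; taller equipment stands behind, from x = 0.75 m on.
- wide_knob: The body of the wide spare knob; origin at the centre of its underside.
- domed_knob: The body of the domed spare knob; origin at the centre of its underside.
- fluted_knob: The body of the fluted spare knob; origin at the centre of its underside.
- adapter_a: Bystander: coax adapter lying on the mat behind the spares, 16 x 34 x 14 mm; origin under its centre.
- adapter_b: Bystander: a second such adapter on the mat; origin under its centre.
Mind the look-alikes: they are no part of the job. Leave any brown or red look-alike of the wide_knob alone.

How it is judged:
By the outcome, as a careful person would: the job done as asked, in the order asked, and still so for the second after the job is handed in, with the robot touching nothing.
It also fails if it takes over 48 s, if anything falls off the work surface, if the arm or the gripper's body presses on something with over 40 N, if the wrist force passes 120 N, or if a joint passes its speed limit or range.

## Robot

A 6-joint arm with a two-finger parallel gripper is mounted at the origin on a cart in front of the work surface, level with it; the furniture and walls round the work are solid. World frame = base frame: x ahead of the robot, y to its left, z up, the work surface at z = 0. Lengths are in mm, angles in degrees, forces in N, time in s.
With the tool pointing down it reaches from about 350 to 850 mm from the base axis. Payload 8.1 kg.
Tool frame: the origin (TCP) lies on the centre line of the jaws, within the pads' length; the fingertips stand 17 mm ahead of it and the grasp point (between the pads) lies 2 mm behind it (manip.tip_extent is the distance from the TCP to the fingertips, in mm); z points along the fingers, y is the line along which they close (so a half turn about z gives the same grasp; the last joint's range is limited). The gripper opens to 85 mm and grips with 20 to 120 N. Pads are 22 mm wide; open, the fingers measure 114 mm over their backs; the gripper's body (76 mm by 85 mm) begins 54 mm behind the grasp point. The pads swing forward as they close: fully open they stand 13 mm farther back than shut.
Start: joints at [-68.663, 7.471, 85.268, -0, 87.261, -4.893], TCP at [265.205, -538.212, 248.292] pointing down, gripper open.
Joint ranges: [-169.43, 169.43], [-51.17, 129.36], [1.28, 143.12], [-76.62, 256.62], [0, 156.53], [-152.29, 152.29]. Speed limits (degrees/s): [136.94, 136.94, 159.86, 180, 180, 180].

## Interface

Orientations are given as a 3x3 rotation matrix whose columns are the frame's x, y, z axes.
In Python, from rig import manip, vision gives the robot as it stands.
- The arm moves only by the shell command python3 -m inch 'ROWS' [FORCE]. ROWS is JSON, a list of rows, each a list of 7 numbers: the turn, a rotation vector about the tool's x, y, z in degrees, then the shift along the tool's x, y, z in cm, then the gripper's target within -1 to 1 (fully open at 1, half-way at 0, shut at -1). A call has 1 to 20 rows; each row shifts and turns the commanded pose from where the row before left it, along the tool's axes as they then stand; what a row does not reach is not made up. A row lasts 1/8 s, in which the tool goes at most 62.5 mm and 10.7 degrees, less where a joint would pass 70% of its speed; a pose out of reach is approached as far as the arm can. A call with a gripper value outside its range is refused whole. The fingers move at their own pace and stop on an object; FORCE is the grip in N (left out, the last holds). Time passes only in rows, so rows that do not move let the fingers close. It gives the time, the measured TCP pose, the force and the opening at its end, in the units of the state.
- manip.get_obs(): the state, without advancing time (a new reading comes with each control period).
- vision.snapshot(name): name is "side" or "top" or "wrist"; returns a dict with "color" (480x640x3 uint8, blue, green, red), "fx", "fy", "cx", "cy" (pixels), "extrinsics" (4x4, takes a point from camera to world coordinates); the wrist camera has in their place "tool_from_camera" (4x4, takes a point from camera to tool coordinates, whose origin is the TCP and whose axes are the flange's). Camera axes: x right, y up, looking along -z (the intrinsics and any distortion apply to the point x, -y, -z); pixel columns grow to the right and rows downward; lengths in mm; the calibration is good to about 2 mm. A picture is of the moment at which its call begins: read the wrist's pose just before it. There is no depth.
- manip.close_job(): hands the job in, once; it reports no verdict.
The state is a dict: "clock": time; "qpos": joint angles; "qvel": joint speeds; "joint_torque": joint torques, N m; "eef_pos": TCP position; "orientation": TCP orientation; "ft_force": force on the tool from outside, world axes, zero at the start; "ft_torque": the same for the moment, N m; "width": finger opening in mm.
Only numpy, scipy, OpenCV 4.12 (cv2) and the standard library are available. Lean on these libraries where they do the work, as an engineer would, in place of code of your own. Each camera call takes 0.05 s, during which the arm holds its last target. There are 200 camera calls.

## Working session

There is one attempt and no reset: what is moved stays moved. The work goes in short steps, Python scripts to look and compute and a shell command to move; the robot and the scene stay as the last step left them, time stands still between calls to the robot, and variables do not carry over. Pictures are saved under pics/ and viewed, on a budget of 10 in all, crops included, one or two more only if the job needs it, and the job is handed in when it is done.

```bash
mkdir -p pics; python3 - <<'E'
from rig import manip, vision
import cv2,numpy as np
o=manip.get_obs();print(o['clock'],o['eef_pos'],np.round(o['orientation'],3).tolist(),o['width'])
for n in('top','side'):
    s=vision.snapshot(n);cv2.imwrite(f'pics/{n}0.png',s['color']);print(n,s['fx'],s['fy'],s['cx'],s['cy'],np.round(s['extrinsics'],3).tolist(),[k for k in s])
E
```

```text
0.0 [ 265.02676593 -537.71234713  247.2166256 ] [[0.897, 0.442, -0.001], [0.442, -0.897, 0.002], [0.0, -0.002, -1.0]] 85.25141966559438
top 487.1125873461381 487.1125873461381 317.76563356482416 238.25044600316335 [[-0.018, 0.993, -0.113, 460.693], [-1.0, -0.019, -0.01, 12.887], [-0.012, 0.113, 0.994, 954.302], [0.0, 0.0, 0.0, 1.0]] ['color', 'fx', 'fy', 'cx', 'cy', 'extrinsics']
side 573.0544691319851 573.0544691319851 318.19780988219276 244.37376093783286 [[0.893, 0.211, -0.398, 77.147], [-0.45, 0.43, -0.783, -914.189], [0.005, 0.878, 0.479, 636.655], [0.0, 0.0, 0.0, 1.0]] ['color', 'fx', 'fy', 'cx', 'cy', 'extrinsics']
```

View pics/top0.png

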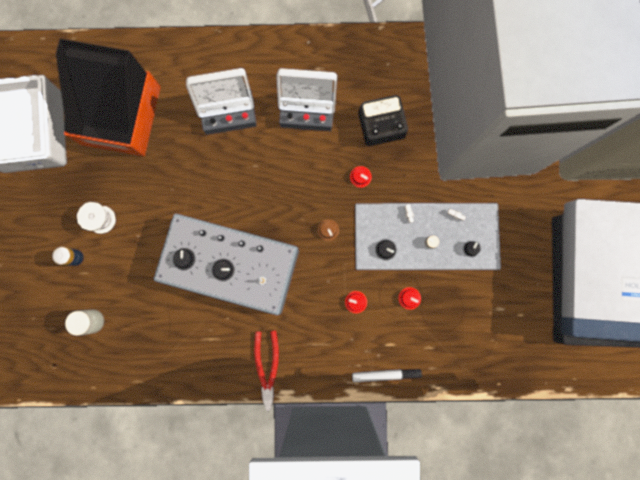

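View pics/side0.png

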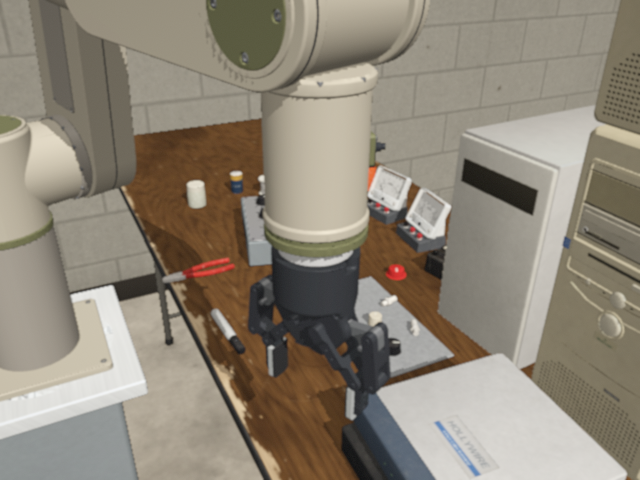

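The top view shows the box on the left, with fitted knobs at (183,258) and (223,269) and a bare shaft near (262,281). The mat is on the right. Candidates for the wide spare:
- Black knob at (386,249)
- Cream fluted knob at (432,242)
- Black knob at (472,248)
- Look-alikes to leave alone: brown at (329,229), red at (361,177), (355,302) and (410,298)

The side view shows the gripper over the right-hand instrument. I'll check the choice in a close crop.

```bash
cat > h.py <<'E'
import numpy as np
def ray(s,u,v,z):
    E=np.array(s['extrinsics']);d=E[:3,:3]@[(u-s['cx'])/s['fx'],-(v-s['cy'])/s['fy'],-1];o=E[:3,3]
    return o+d*(z-o[2])/d[2]
E
python3 - <<'E'
from rig import vision
import cv2,numpy as np
from h import ray
s=vision.snapshot('top');c=s['color']
a=cv2.resize(c[195:280,350:510],(800,425),interpolation=cv2.INTER_CUBIC)
b=cv2.resize(c[205:325,145:305],(233,175),interpolation=cv2.INTER_CUBIC)
b=cv2.resize(c[240:300,160:300],(400,171),interpolation=cv2.INTER_CUBIC)
im=np.zeros((600,800,3),np.uint8);im[:425]=a;im[428:599,:400]=b
cv2.imwrite('pics/crop1.png',im)
m=(c.max(2)<60).astype(np.uint8)
n,l,st,ce=cv2.connectedComponentsWithStats(m)
for i in range(1,n):
    x,y=ce[i]
    if 150<x<500 and 190<y<310 and st[i][4]>20: print(st[i],ce[i].round(1),ray(s,x,y,80 if x<310 else 20).round(1))
print('shaft',ray(s,262.5,281,84))
E
```

```text
[377 241  16  18 122] [382.2 250.1] [ 541.9 -101.1   20. ]
[464 242  12  14  95] [468.7 248.5] [ 541.8 -267.    20. ]
[174 250  20  19 114] [185.8 261. ] [523.7 260.2  80. ]
[213 260  20  20 142] [222.2 270. ] [506.4 194.5  80. ]
shaft [485.15076202 121.51554926  84.        ]
```

View pics/crop1.png

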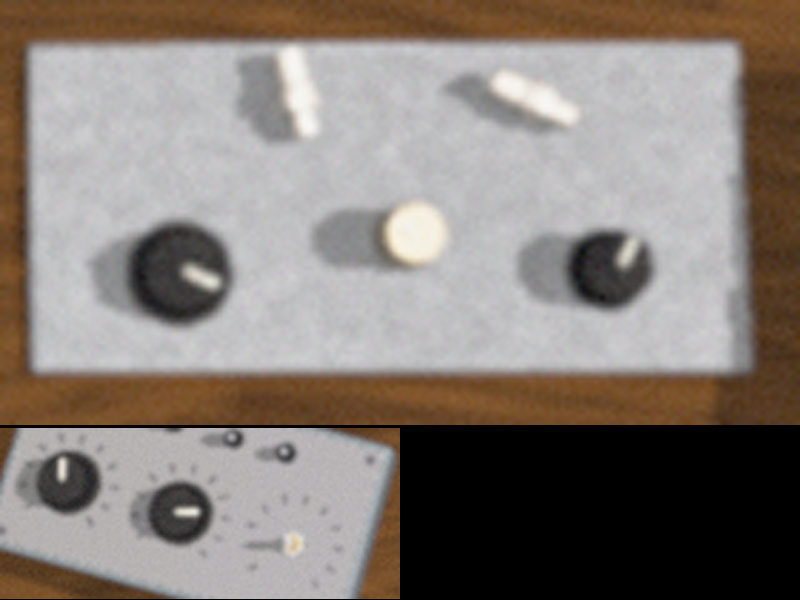

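The left-hand black spare is the widest: about 20 px (41 mm) across, against 16.4 px for the right-hand one, which is the domed knob. Its centre is at pixel (386.2,249.4). The shaft tip is at (262.6,280.6), and the fitted knobs are at (183.8,258.9) and (223,269.8).

```bash
cat >> h.py <<'E'
def shift(target):
    from rig import manip
    o=manip.get_obs();R=np.array(o['orientation']);p=np.array(o['eef_pos'])
    print('t',round(o['clock'],2),'pos',p.round(1),'w',round(o['width'],1),'F',np.round(o['ft_force'],1),'shift cm',(R.T@(np.array(target)-p)/10).round(2))
E
python3 - <<'E'
from rig import vision,manip
from h import *
s=vision.snapshot('top')
for n,u,v,z in(('wide',386.2,249.4,21),('domed',472,248.8,25),('shaft',262.6,280.6,84),('fa',183.8,258.9,81),('fb',223,269.8,81)):print(n,ray(s,u,v,z).round(1))
print(manip.tip_extent)
shift([420,-300,250]);shift(list(ray(s,386.2,249.4,21)[:2])+[230])
E
```

```text
wide [ 543.  -108.8   21. ]
domed [ 540.7 -271.7   25. ]
shaft [485.9 121.3  84. ]
fa [527.5 263.7  81. ]
fb [506.6 192.8  81. ]
17.0
t 0.2 pos [ 265.1 -537.9  247.6] w 85.4 F [ 0.1 -1.3 -0.4] shift cm [ 24.41 -14.5   -0.22]
t 0.2 pos [ 265.1 -537.9  247.6] w 85.4 F [ 0.1 -1.3 -0.4] shift cm [ 43.9  -26.21   1.8 ]
```

```bash
python3 -m inch '[[0,0,0,1.5,-0.9,0,-1],[0,0,0,2.5,-1.5,0,-1],[0,0,0,3,-1.8,0,-1],[0,0,0,3,-1.8,0,-1],[0,0,0,3,-1.8,0,-1],[0,0,0,3,-1.8,0,-1],[0,0,0,3,-1.8,0,-1],[0,0,0,3,-1.8,0,-1],[0,0,0,3,-1.8,0,-1],[0,0,0,3,-1.8,0,-1],[0,0,0,3,-1.8,0.3,-1],[0,0,0,3,-1.8,0.3,-1],[0,0,0,3,-1.8,0.4,-1],[0,0,0,3,-1.8,0.4,-1],[0,0,0,2.5,-1.5,0.4,-1],[0,0,0,1.4,-0.8,0,-1],[0,0,0,0,0,0,-1],[0,0,0,0,0,0,-1],[0,0,0,0,0,0,-1]]' | tail -c 400
python3 - <<'E'
from rig import vision,manip
import cv2
from h import *
shift([543,-108.8,58])
s=vision.snapshot('wrist');cv2.imwrite('pics/w1.png',s['color'])
T=np.array(s['tool_from_camera']);print(T.round(3).tolist(),s['fx'],s['cx'],s['cy'],manip.tip_extent)
E
```

```text
clock: 2.58
eef_pos: [542.4, -109.2, 230.5]
orientation: [[0.898, 0.441, 0.0], [0.441, -0.898, -0.0], [-0.0, 0.0, -1.0]]
ft_force: [0.4, 0.6, -0.0]
width: -0.1
t 2.58 pos [ 542.4 -109.2  230.5] w -0.1 F [ 0.4  0.6 -0. ] shift cm [ 7.000e-02 -1.000e-02  1.725e+01]
[[-0.001, 0.956, 0.294, 74.521], [1.0, 0.001, -0.001, -0.263], [-0.001, 0.294, -0.956, -126.724], [0.0, 0.0, 0.0, 1.0]] 334.72045564858195 326.7706389184187 237.18553662368154 17.0
```

View pics/w1.png

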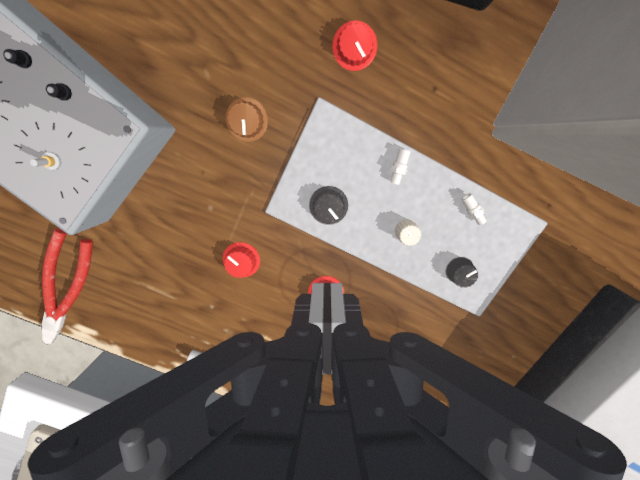

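The wrist view shows the wide spare at (329,205), clearly larger than the domed knob at (462,271). The fluted knob is at (407,233) and the shaft tip at about (38,161). The fingers are shut at (326,290). I'll cross-check the positions.

```bash
cat >> h.py <<'E'
def wray(u,v,z):
    from rig import manip,vision
    o=manip.get_obs();s=vision.snapshot('wrist');M=np.eye(4);M[:3,:3]=o['orientation'];M[:3,3]=o['eef_pos']
    return ray(dict(s,extrinsics=M@np.array(s['tool_from_camera'])),u,v,z).round(1)
E
python3 - <<'E'
from h import *
from rig import vision
print([k for k in vision.snapshot('wrist')])
print(wray(329,205,19),wray(36,161,84),wray(462,271,23))
E
```

```text
['color', 'fx', 'fy', 'cx', 'cy', 'tool_from_camera']
[ 548.1 -109.    19. ] [489.1 122.9  84. ] [ 547.1 -269.2   23. ]
```

```bash
python3 -m inch '[[0,0,0,0.1,0.1,1,-1],[0,0,0,0.1,0.1,2,-1],[0,0,0,0,0,3,-1],[0,0,0,0,0,3,-1],[0,0,0,0,0,3,-1],[0,0,0,0,0,2,-1],[0,0,0,0,0,0.5,-1],[0,0,0,0,0,0,-1],[0,0,0,0,0,0,-1]]' | head -3
python3 - <<'E'
from rig import vision,manip
import cv2
from h import *
s=vision.snapshot('wrist');cv2.imwrite('pics/w2.png',s['color'])
c=s['color']; s=vision.snapshot('top');cv2.imwrite('pics/t2.png',s['color'])
shift([545,-109,58])
E
```

```text
clock: 3.95
eef_pos: [546.5, -109.5, 86.7]
orientation: [[0.897, 0.442, 0.002], [0.442, -0.897, -0.001], [0.002, 0.002, -1.0]]
t 4.05 pos [ 546.3 -109.4   86.6] w -0.2 F [-0.4  0.1 -0.6] shift cm [-0.11 -0.1   2.86]
```

View pics/w2.png

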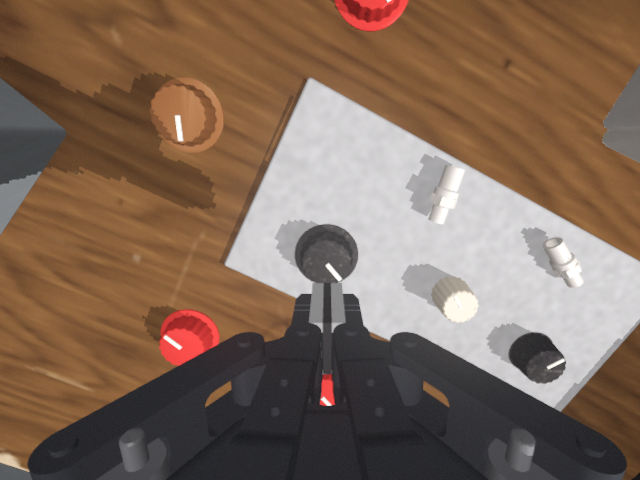

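The wide spare's top face is centred near (327,263), and the fingertips are at (327,285) just ahead of it. I'll compute the offset.

```bash
python3 - <<'E'
from h import *
print(wray(327,263,21));print(wray(327,285,70))
shift([545,-109,57])
E
```

```text
[ 545.3 -110.1   21. ]
[ 552.5 -106.3   70. ]
t 4.15 pos [ 546.  -109.4   86.2] w 0.3 F [-1.1 -0.3 -0.9] shift cm [-0.08 -0.08  2.92]
```

```bash
python3 -m inch '[[0,0,0,-0.1,-0.1,1,-1],[0,0,0,0,0,1,-1],[0,0,0,0,0,0.6,-1],[0,0,0,0,0,0.2,-1],[0,0,0,0,0,0,-1],[0,0,0,0,0,0,-1],[0,0,0,0,0,0,-1],[0,0,0,0,0,0,-1],[0,0,0,0,0,0,-1]]' | head -4
python3 - <<'E'
from rig import vision,manip
import cv2
from h import *
s=vision.snapshot('wrist')['color'];t=vision.snapshot('side')['color']
cv2.imwrite('pics/w3.png',np.hstack([s[150:400,150:550],cv2.resize(t[250:400,300:460],None,fx=1.667,fy=1.667)[:,:266]]))
shift([545,-109.5,58])
E
```

```text
clock: 5.28
eef_pos: [544.1, -108.8, 57.4]
orientation: [[0.897, 0.442, 0.0], [0.442, -0.897, -0.0], [0.0, 0.0, -1.0]]
ft_force: [0.2, 0.6, -0.1]
t 5.38 pos [ 544.1 -108.7   57.3] w -0.1 F [-0.3 -0.2 -0.2] shift cm [ 0.05  0.11 -0.07]
```

View pics/w3.png

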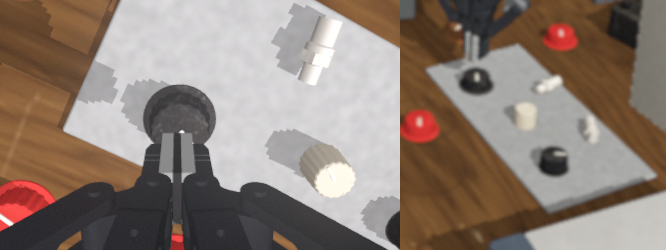

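The fingertips are just above the wide knob, with a clear gap in the side view. Now I'll hold the dwell.

```bash
python3 -m inch '[[0,0,0,0,0,0,-1],[0,0,0,0,0,0,-1],[0,0,0,0,0,0,-1],[0,0,0,0,0,0,-1],[0,0,0,0,0,0,-1],[0,0,0,0,0,0,-1],[0,0,0,0,0,0,-1],[0,0,0,0,0,0,-1],[0,0,0,0,0,0,-1],[0,0,0,0,0,0,-1],[0,0,0,0,0,0,-1],[0,0,0,0,0,0,-1],[0,0,0,0,0,0,-1],[0,0,0,0,0,0,-1],[0,0,0,0,0,0,-1],[0,0,0,0,0,0,-1],[0,0,0,0,0,0,-1],[0,0,0,0,0,0,-1],[0,0,0,0,0,0,-1],[0,0,0,0,0,0,-1]]' | head -2
python3 -m inch '[[0,0,0,0,0,-1,-1],[0,0,0,0,0,-3,-1],[0,0,0,0,0,-4,-1],[0,0,0,0,0,-4,-1],[0,0,0,0,0,-4,-1],[0,0,0,0,0,-2.5,-1],[0,0,0,0,0,-0.7,-1],[0,0,0,0,0,0,-1]]' | head -2
python3 -c "
from h import *
shift([487.5,122,249])"
```

```text
clock: 7.88
eef_pos: [544.1, -108.7, 57.3]
clock: 8.88
eef_pos: [544.1, -108.7, 249.3]
t 8.88 pos [ 544.1 -108.7  249.3] w 0.1 F [-1.1 -0.1 -0. ] shift cm [ 5.12e+00 -2.32e+01  2.00e-02]
```

Next I'll move across to above the shaft, then come down to z about 165 (tip about 148) to check.

```bash
python3 -m inch '[[0,0,0,0.3,-1.2,0,-1],[0,0,0,0.6,-2.5,0,-1],[0,0,0,0.7,-3,0,-1],[0,0,0,0.7,-3,0,-1],[0,0,0,0.7,-3,0,-1],[0,0,0,0.7,-3,0,-1],[0,0,0,0.6,-3,0,-1],[0,0,0,0.5,-2.5,0,-1],[0,0,0,0.2,-1.5,0,-1],[0,0,0,0.1,-0.5,0,-1],[0,0,0,0,0,1,-1],[0,0,0,0,0,3,-1],[0,0,0,0,0,3,-1],[0,0,0,0,0,1.4,-1],[0,0,0,0,0,0,-1],[0,0,0,0,0,0,-1]]' | head -2
python3 - <<'E'
from rig import vision
import cv2
from h import *
s=vision.snapshot('wrist')['color'];cv2.imwrite('pics/w4.png',s)
shift([487.5,122,121])
E
```

```text
clock: 10.88
eef_pos: [488.1, 121.8, 166.5]
t 10.93 pos [488.3 121.9 166.8] w -0.3 F [ 0.1 -0.2  0.3] shift cm [-0.08 -0.05  4.57]
```

View pics/w4.png

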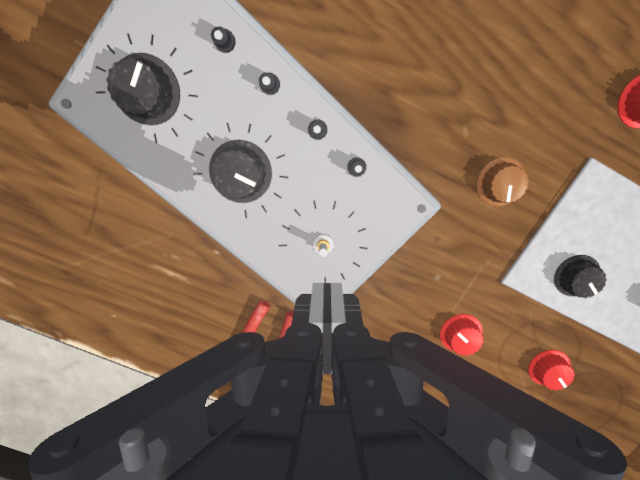

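The shaft tip shows at about (323,250), with the fingertips at (327,285). I'll compute its position.

```bash
python3 - <<'E'
from h import *
p=wray(323,250,84);print(p)
shift([p[0],p[1],121])
E
```

```text
[488.4 124.7  84. ]
t 10.97 pos [488.3 122.  166.8] w -0.2 F [ 0.3 -0.  -0.4] shift cm [ 0.12 -0.24  4.58]
```

```bash
python3 -m inch '[[0,0,0,0.1,-0.1,1,-1],[0,0,0,0,0,1.5,-1],[0,0,0,0,0,1.2,-1],[0,0,0,0,0,0.6,-1],[0,0,0,0,0,0.2,-1],[0,0,0,0,0,0,-1],[0,0,0,0,0,0,-1],[0,0,0,0,0,0,-1]]' | head -4
python3 - <<'E'
from rig import vision
import cv2
from h import *
s=vision.snapshot('wrist')['color'];t=vision.snapshot('side')['color']
cv2.imwrite('pics/w5.png',np.hstack([cv2.resize(s[200:350,250:400],(400,400)),cv2.resize(t[170:290,210:330],(400,400))]))
shift([488,123,121])
E
```

```text
clock: 11.98
eef_pos: [488.1, 123.3, 120.7]
orientation: [[0.897, 0.442, 0.001], [0.442, -0.897, 0.0], [0.001, 0.0, -1.0]]
ft_force: [-0.3, -0.4, 0.1]
t 12.07 pos [487.9 123.3 120.6] w -0.1 F [0.4 0.1 0.2] shift cm [-0.01  0.03 -0.04]
```

View pics/w5.png

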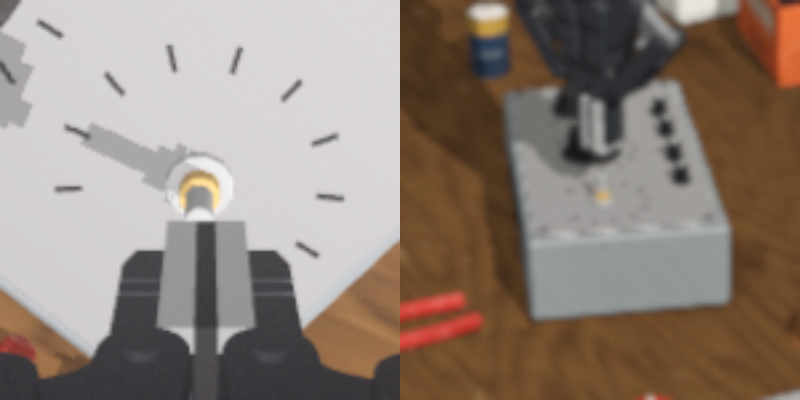

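The fingertips are centred over the shaft with a gap below them. I'll dwell 2.5 s, then rise and draw back toward the base, clear of everything.

```bash
python3 -m inch '[[0,0,0,0,0,0,-1],[0,0,0,0,0,0,-1],[0,0,0,0,0,0,-1],[0,0,0,0,0,0,-1],[0,0,0,0,0,0,-1],[0,0,0,0,0,0,-1],[0,0,0,0,0,0,-1],[0,0,0,0,0,0,-1],[0,0,0,0,0,0,-1],[0,0,0,0,0,0,-1],[0,0,0,0,0,0,-1],[0,0,0,0,0,0,-1],[0,0,0,0,0,0,-1],[0,0,0,0,0,0,-1],[0,0,0,0,0,0,-1],[0,0,0,0,0,0,-1],[0,0,0,0,0,0,-1],[0,0,0,0,0,0,-1],[0,0,0,0,0,0,-1],[0,0,0,0,0,0,-1]]' | head -2
python3 -m inch '[[0,0,0,0,0,-1,-1],[0,0,0,0,0,-3,-1],[0,0,0,0,0,-4,-1],[0,0,0,0,0,-4,-1],[0,0,0,0,0,-3,-1],[0,0,0,-1,0,-2,-1],[0,0,0,-2,0,-1,-1],[0,0,0,-2.5,0,0,-1],[0,0,0,-2.5,0,0,-1],[0,0,0,-1.5,0,0,-1],[0,0,0,-0.5,0,0,-1],[0,0,0,0,0,0,-1],[0,0,0,0,0,0,-1],[0,0,0,0,0,0,-1],[0,0,0,0,0,0,-1]]' | head -4
python3 - <<'E'
from rig import vision
import cv2
from h import *
s=vision.snapshot('top');c=s['color'];cv2.imwrite('pics/t6.png',c)
p=np.array([545,-109,21]);q=np.array([488,123,84])
from rig import manip
o=manip.get_obs();t=np.array(o['eef_pos'])+17*np.array(o['orientation'])[:,2]
print(t.round(1),np.linalg.norm(t-p),np.linalg.norm(t-q),np.abs(o['qvel']).max())
E
```

```text
clock: 14.58
eef_pos: [487.8, 123.3, 120.3]
clock: 16.45
eef_pos: [398.2, 79.2, 300.1]
orientation: [[0.897, 0.442, -0.001], [0.442, -0.897, -0.0], [-0.001, -0.0, -1.0]]
ft_force: [0.1, -1.1, 0.2]
[398.1  79.2 283.1] 354.540250798443 222.83780591002966 0.17564779834525052
```

View pics/t6.png

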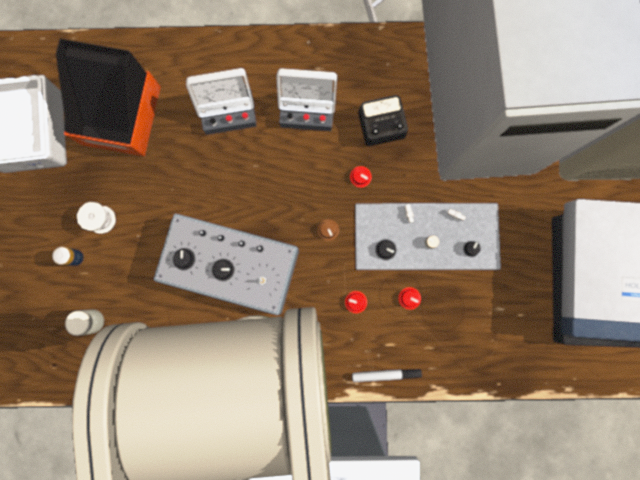

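Everything visible is where it was in the first picture: the knobs at (386,249), (432,242) and (472,248), plus the box and look-alikes. The arm covers the pliers, so I can't check those. It is drawn back and still, so I'm handing in.

```bash
python3 -c "
from rig import manip
print(manip.close_job())"
```

```text
the job is handed in; nothing more can be done
None
```

I pointed with shut fingertips about 2 cm above the wide spare knob (at about 545, −109 mm) for over 2.5 s. I then rose to TCP z ≈ 250 mm, crossed over, and pointed about 2 cm above the bare shaft (at about 488, 123 mm), also for over 2.5 s. The job was handed in at about 16.5 s of the 48 s allowed.

- **Final position:** the hand is drawn back and still, with the fingertips 355 mm from the spare and 223 mm from the shaft.
- **Contact:** every force reading I took was about 1 N or less, and the last top picture shows everything in view unmoved. The pliers were hidden under the arm in that picture.
- **Disagreement:** the top and wrist cameras differed by 2–5 mm on the two targets. I used values in between, and the close views showed the fingertips over each target.

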